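Let the spice jar out of the ratchet jar clamp

ROBOT

A 7-joint arm with a two-finger parallel gripper is mounted at the origin on a cart in front of the work surface, level with it; the furniture and walls round the work are solid. World frame = base frame: x ahead of the robot, y to its left, z up, the work surface at z = 0. Lengths are in mm, angles in rad, forces in N, time in s.
With the tool pointing down it reaches from about 400 to 875 mm from the base axis. Payload 19.3 kg.
Tool frame: the origin (TCP) lies at the very end of the fingers, on their centre line; the grasp point (between the pads) lies 19 mm behind it (grip_point_offset is the z of the grasp point in the tool frame, in mm); z points along the fingers, y is the line along which they close (so a half turn about z gives the same grasp; the last joint's range is limited). The gripper opens to 85 mm and grips with 20 to 120 N. Pads are 22 mm wide; open, the fingers measure 114 mm over their backs; the gripper's body (76 mm by 85 mm) begins 54 mm behind the grasp point. The pads swing forward as they close: fully open they stand 13 mm farther back than shut.
Start: joints at [1.278, 0.521, -0.036, 1.599, 0.021, 1.021, -0.113], TCP at [138.073, -609.549, 231.291] pointing down, gripper open.
Joint ranges: [-2.91, 2.91], [-0.3, 2.13], [-1.5, 1.42], [0.17, 2.43], [-1.26, 4.41], [0.16, 1.93], [-2.52, 2.52]. Speed limits (rad/s): [1.89, 1.89, 2.39, 2.39, 3.01, 3.01, 3.01].

INTERFACE

Orientations are given as a 3x3 rotation matrix whose columns are the frame's x, y, z axes.
In Python, from workcell import movep, movel, goto_joints, open_gripper, clamp, wait, inverse_kinematics, read_state, camera, PlanningError, finish_job, grip_point_offset gives the robot as it stands. Calls block until the motion is done:
- movep(position, orientation): joint-space move of the TCP to a pose.
- movel(position, frame=None, max_speed=150, guard=None): straight line of the TCP; frame=None keeps the orientation; max_speed is the mean speed in mm/s. With guard (N) it stops when the force on the tool has changed by that much, and returns True; else False.
- goto_joints(angles): joint-space move.
- open_gripper() and clamp(): open the fingers fully, or close them until they stop; the grip force is fixed at half the most.
- wait(seconds).
- inverse_kinematics(position, orientation): joint angles nearest the present ones, or None.
- read_state(): the state.
- camera(name): name is "side" or "top"; returns a dict with "image" (480x640x3 uint8, blue, green, red), "range_z" (480x640 float32, mm along the optical axis (not along the pixel's ray), 0 where there is no reading), "fx", "fy", "cx", "cy" (pixels), "cam_to_world" (4x4, takes a point from camera to world coordinates). Camera axes: x right, y up, looking along -z (the intrinsics and any distortion apply to the point x, -y, -z); pixel columns grow to the right and rows downward; lengths in mm; the calibration is good to about 2 mm. A picture is of the moment at which its call begins.
A pose or a line that the arm cannot do raises PlanningError and nothing moves.
- finish_job(): hands the job in; it is judged then, once.
The state is a dict: "time": time; "qpos": joint angles; "qvel": joint speeds; "joint_efforts": joint torques, N m; "eef_pos": TCP position; "tool_rot": TCP orientation; "ft_force": force on the tool from outside, world axes, zero at the start; "torque": the same for the moment, N m; "finger_gap": finger opening in mm; "gripper_force": force on a finger pad.
Only numpy, scipy, OpenCV 4.12 (cv2) and the standard library are available. Lean on these libraries where they do the work, as an engineer would, in place of code of your own. Each camera call takes 0.05 s, during which the arm holds its last target. There are 200 camera calls.

TASK

The gold-capped spice jar is shut in the ratchet clamp. Flick the red pawl right off the ratchet wheel so that it stays off, then ease the drum back slowly by its crank (take a couple of seconds over it) until the jaw is fully open. Only then lift the jar out and stand it gently upright on the ochre cutting board, leaving the pawl off, the jaw open and the other things where they are.

Things in the scene. Friction and masses are not known exactly. Their poses are not given: they have to be found in the camera images.
- clamp: the jar clamp, fixed to the table: green base plate, 14 mm thick, over x -95 to 65, y -139 to 131 (mm, in its frame; origin on the table, z up). The jar stands on it at (0, 70) between a fixed V jaw (+y side) and a moving one (-y side), both 50 mm above the table; drum axis at (0, -75); pawl pivot at (-66, -36), with a 42 mm high spring block at (-66, 7). The moving jaw opens towards -y.
- drum_axis (a point): the point on the drum's upright axis at the underside of the steel ratchet wheel (12 teeth, radius 47 mm over the teeth), 30 mm above the table. The wheel, aluminium hub and dark crank arm on top of it are one piece, topped 57 mm above the table (arm 54 mm).
- drum (a joint): angle of the drum and crank in rad: 0 as wound up (jaw shut on the jar), 1.9 at its stop (jaw fully open). It grows as the crank goes clockwise seen from above. Seen in the clamp's frame the crank points from the axis at (20 deg - angle) counter-clockwise from +x. With the pawl in, the teeth let it go no more than about 0.05. A drag brake of about 0.12 N m plus 0.04 N m s/rad holds it wherever it is left. A rack opens the jaw by 13.2 mm per rad.
- crank_knob (a point): middle of the upright black crank knob, 48 mm from the drum's axis, 76 mm above the table. The knob is round, 18 to 21 mm thick, reaching from 54 to 94 mm above the table, and spins freely on its pin, so that a gripper holding it need not turn.
- jaw (a joint): travel of the moving jaw in m: 0 shut, 0.025 fully open
- pawl (a joint): angle of the red pawl in rad: 0 engaged in the wheel, 0.8 thrown off, against its stop. It grows clockwise seen from above. An over-centre spring presses it to 0 below 0.4 and to 0.8 above 0.4; about 2 N at the peg starts it.
- pawl_peg (a point): middle of the upright red thumb peg (14 mm thick, 37 to 80 mm above the table; this point is 65 mm up), on the pawl's tail 50 mm from its pivot. Engaged, the tail points along the clamp's -x, so the peg is at (-116, -36) mm in the clamp's frame; pushing the peg towards the clamp's +y throws the pawl off (at 0.8 rad the peg is at about (-100, 0)).
- jar_center (a point): centre of the gold-capped spice jar to be taken out, half-way up: 43 mm across, 102 mm tall, cap 20 mm high at the top, about 110 g. At the start it stands on the clamp's plate, this point 65 mm above the table.
- board: ochre cutting board, 430 (its x) x 245 (its y) x 20 mm, fixed; origin at the centre of its underside, on the table. Three small carrot slices lie on it near its -x end (x below -120 mm); the middle is free.
- carrot_end: loose carrot end, 45 x 45 x 42 mm, on the board near its +x end (origin at its underside); a bystander
- dark_jar: spice jar with a dark cap, 44 x 105 mm, origin at its underside; a bystander standing behind the clamp
- white_jar: spice jar with a white cap, 47 x 98 mm, origin at its underside; a bystander standing behind the clamp
There are look-alikes about, which are no part of the job. Leave any blue or orange look-alike of the part that bears jar_center alone.

How it is judged (in metres and radians):
On the way, in this order (a step that is already met when the one before it is completed fails the run):
1. the pawl is thrown off the wheel and stays off, before the drum is turned (value of joint pawl above 0.6 rad and value of joint drum below 0.3 rad), for 0.2 s.
2. the drum is eased back to its stop with the pawl off, so that the jaw is fully open, the jar still standing in the clamp (value of joint drum above 1.78 rad and value of joint pawl above 0.6 rad and distance of jar_center from where it was at the start of the episode below 0.02 m), for 0.2 s.
At the end, for the whole second after the job is handed in: The jar stands upright (within 0.1 rad) and at rest on the cutting board itself, its centre at least 15 mm inside the board's edges; the pawl is off the wheel (above 0.6 rad) and the drum is back at its stop (above 1.7 rad), jaw open (x of jar_center in the frame of board between -0.2 and 0.2 m and y of jar_center in the frame of board between -0.107 and 0.107 m and z of jar_center in the frame of board between 0.066 and 0.076 m and angle between jar_center's own z axis and vertical below 0.1 rad and contact force between jar and board above 0.2 N and linear speed of jar below 0.03 m/s and value of joint pawl above 0.6 rad and value of joint drum above 1.7 rad); the robot touches nothing.
It fails at once if the drum is spun back faster than 4 rad/s (velocity of joint drum above 4 rad/s or velocity of joint drum below -4 rad/s).
It fails at once if the jar is pulled out (moved 20 mm) before the jaw is open (22 mm) (distance of jar_center from where it was at the start of the episode above 0.02 m and value of joint jaw below 0.022 m).
It fails at once if the jar is dropped: it moves faster than 0.7 m/s without being held (linear speed of jar above 0.7 m/s and contact force between the fingers and jar below 0.3 N).
It fails at once if a bystander (carrot end, another jar) is moved more than 30 mm (distance of any of carrot_end, dark_jar, white_jar from where it was at the start of the episode above 0.03 m).
It also fails if it takes over 64 s, if anything falls off the work surface, if the arm or the gripper's body presses on something with over 40 N, if the wrist force passes 120 N, or if a joint passes its speed limit or range.

## Working session

There is one attempt and no reset: what is moved stays moved. The work goes in short steps, each a Python script; the robot and the scene stay as the last script left them, time stands still between calls to the robot, and variables do not carry over. Pictures are saved under pics/ and viewed, at most 10 in all, crops included, and the job is handed in when it is done.

```bash
mkdir -p pics; ls; python3 - <<'E'
from workcell import *
import cv2,numpy as np
for n in("top","side"):
    c=camera(n); cv2.imwrite(f"pics/{n}0.png",c["image"]); np.savez(f"{n}0.npz",**c)
    print(n,c["fx"],c["fy"],c["cx"],c["cy"],np.round(c["cam_to_world"],3).tolist(),[k for k in c])
print(read_state()["time"],grip_point_offset)
E
```

```text
pics
top 449.90935541449244 449.90935541449244 324.6445591992316 239.30471003278927 [[0.018, 0.984, -0.18, 445.233], [-1.0, 0.019, -0.0, 106.155], [0.003, 0.18, 0.984, 969.577], [0.0, 0.0, 0.0, 1.0]] ['image', 'range_z', 'fx', 'fy', 'cx', 'cy', 'cam_to_world']
side 488.92423548726293 488.92423548726293 318.35593459611147 235.13473642650257 [[0.998, -0.021, 0.058, 668.165], [0.062, 0.359, -0.931, -722.798], [-0.002, 0.933, 0.36, 409.586], [0.0, 0.0, 0.0, 1.0]] ['image', 'range_z', 'fx', 'fy', 'cx', 'cy', 'cam_to_world']
0.1 -18.700000000000003
```

View pics/top0.png

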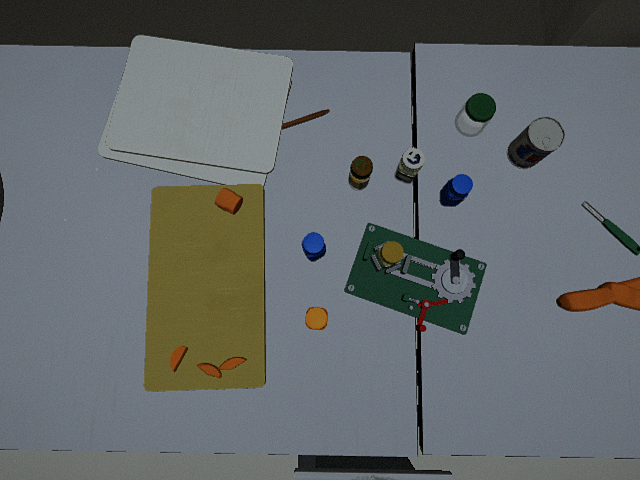

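View pics/side0.png

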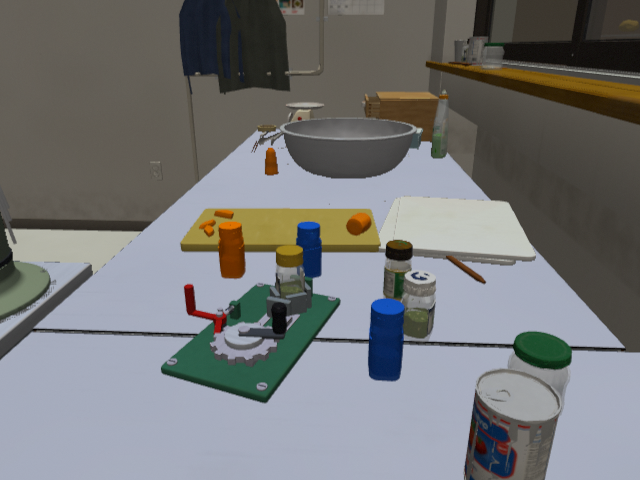

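In the top view the gold cap is at (391,253) in the clamp, the knob at (457,256), and the red peg at (422,328). Jar-like candidates are gold (391,253), blue (314,245), blue (456,190) and orange (317,318). Only the gold one stands in the clamp jaws, so it fits the description. Next I'll measure and crop.

```bash
cat > h.py <<'E'
import cv2,numpy as np
from workcell import *
def ray(c,uv,z):
    uv=np.atleast_2d(np.asarray(uv,float)); T=c["cam_to_world"]
    d=np.c_[(uv[:,0]-c["cx"])/c["fx"],-(uv[:,1]-c["cy"])/c["fy"],-np.ones(len(uv))]@T[:3,:3].T
    o=T[:3,3]; return o+d*((z-o[2])/d[:,2])[:,None]
def proj(c,p):
    T=c["cam_to_world"]; q=(np.atleast_2d(p)-T[:3,3])@T[:3,:3]
    return np.c_[c["cx"]+c["fx"]*q[:,0]/-q[:,2], c["cy"]-c["fy"]*q[:,1]/-q[:,2]]
def mask(c,lo,hi,box):
    m=cv2.inRange(cv2.cvtColor(c["image"],cv2.COLOR_BGR2HSV),lo,hi); o=np.zeros_like(m)
    x0,y0,x1,y1=box; o[y0:y1,x0:x1]=m[y0:y1,x0:x1]; return o
def biggest(m):
    return max(cv2.findContours(m,0,2)[0],key=cv2.contourArea)
E
python3 - <<'E'
from h import *
np.set_printoptions(precision=1,suppress=True)
c=dict(np.load("top0.npz")); s=dict(np.load("side0.npz"))
m=mask(c,(60,80,20),(90,255,255),(330,210,500,345))
r=cv2.minAreaRect(cv2.convexHull(np.vstack([k for k in cv2.findContours(m,0,2)[0] if cv2.contourArea(k)>20])))
P=ray(c,cv2.boxPoints(r),14); print("plate px",cv2.boxPoints(r).tolist(),"\n",P)
print("sides",[np.linalg.norm(P[i]-P[i-1]) for i in range(4)])
# refine: rect in world
h=np.vstack([k for k in cv2.findContours(m,0,2)[0] if cv2.contourArea(k)>20])[:,0]
W=ray(c,h,14)[:,:2].astype(np.float32); R=cv2.minAreaRect(W); print(R)
B=cv2.boxPoints(R); ctr=np.array(R[0])
# long axis toward the jar = +y
e=[B[1]-B[0],B[2]-B[1]]; L=max(e,key=np.linalg.norm); L/=np.linalg.norm(L)
L*=np.sign(L[1]); ex=np.array([L[1],-L[0]])
o=ctr-(-15*ex+-4*L); print("clamp o",o,"yaw",np.degrees(np.arctan2(ex[1],ex[0])))
f=lambda x,y,z:np.r_[o+x*ex+y*L,z]
a=np.radians(20)
pts=dict(jarcap=f(0,70,116),knob=f(48*np.cos(a),-75+48*np.sin(a),94),peg=f(-116,-36,80),axis=f(0,-75,57))
for k,p in pts.items(): print(k,p,"top",proj(c,p)[0],"side",proj(s,p)[0])
g=biggest(mask(c,(18,100,80),(32,255,255),(375,235,410,275))); (u,v),rad=cv2.minEnclosingCircle(g); print("gold px",u,v,rad,ray(c,(u,v),116))
rm=mask(c,(0,150,60),(6,255,255),(395,290,460,340)); cv2.imwrite("rm.png",rm)
y=np.argwhere(rm); 
pk=y[y[:,0]>=322]; print("peg px",pk.mean(0)[::-1],ray(c,pk.mean(0)[::-1],80))
yb=np.argwhere(mask(c,(15,120,60),(35,255,255),(140,180,270,395)))[:,::-1].astype(np.float32)
W=ray(c,yb,20)[:,:2].astype(np.float32); R=cv2.minAreaRect(W); print("board",R)
for n,b,(x0,y0,x1,y1) in(("t",c,(335,210,495,340)),("s",s,(165,235,325,400))):
    i=cv2.resize(b["image"][y0:y1,x0:x1],None,fx=2.45,fy=2.45*(1),interpolation=2)
    globals()[n]=cv2.copyMakeBorder(i,0,420-i.shape[0],0,0,0) if i.shape[0]<420 else i[:420]
cv2.imwrite("pics/crop0.png",np.hstack([t,globals()["s"]]))
E
```

```text
plate px [[343.2541809082031, 291.2837219238281], [368.0702819824219, 221.34751892089844], [489.9214782714844, 264.5850524902344], [465.1053771972656, 334.521240234375]] 
 [[ 508.8   64.8   14. ]
 [ 661.3   12.4   14. ]
 [ 571.5 -248.4   14. ]
 [ 423.9 -189.8   14. ]]
sides [np.float64(268.29773829216794), np.float64(161.2071509404119), np.float64(275.88566996433354), np.float64(158.79874935635667)]
((542.1519775390625, -88.87200927734375), (268.37969970703125, 159.69134521484375), 71.37003326416016)
clamp o [557.6 -89.9] yaw -18.629967
jarcap [580.  -23.5 116. ] top [392.  251.4] side [290.  248.7]
knob [ 581.7 -159.8   94. ] top [459.5 253.6] side [279.6 304. ]
peg [436.2 -86.9  80. ] top [422.5 328. ] side [189.  285.4]
axis [ 533.7 -160.9   57. ] top [455.5 279.6] side [244.9 327.7]
gold px 392.0 251.5 10.965956687927246 [[579.8 -23.6 116. ]]
peg px [421.6 326.5] [[439.2 -85.2  80. ]]
board ((521.0076904296875, 355.0216369628906), (428.036865234375, 243.90390014648438), 2.8556880950927734)
```

View pics/crop0.png

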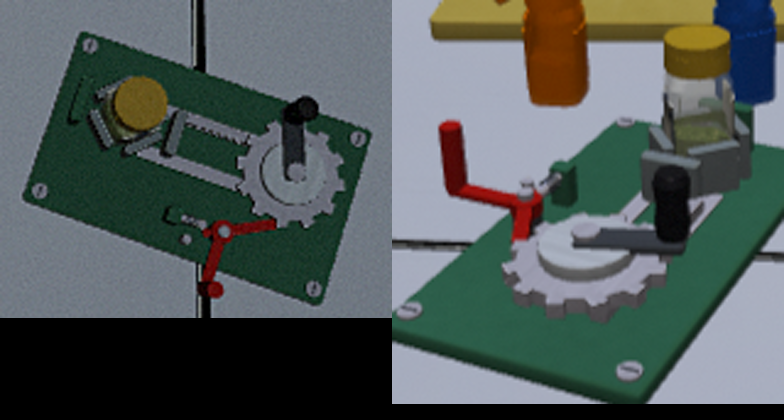

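The crop confirms the gold-capped jar in the jaws, and the clamp model matches the gold cap, knob and peg pixels within about 3 mm. Now the pawl.

```bash
cat >> h.py <<'E'
o=np.array([557.6,-89.9]); yaw=np.radians(-18.63)
ex=np.array([np.cos(yaw),np.sin(yaw)]); ey=np.array([-ex[1],ex[0]])
def W(x,y,z): return np.r_[o+x*ex+y*ey,z]
def down(t):
    "tool down, closing axis y at world angle t (rad); the half turn with the smaller wrist motion is taken"
    y=np.array([np.cos(t),np.sin(t),0]); z=np.array([0,0,-1.]); return np.c_[np.cross(y,z),y,z]
def best(p,t):
    q0=np.array(read_state()["qpos"]); best=None
    for k in(0,np.pi):
        q=inverse_kinematics(p,down(t+k))
        if q is not None and (best is None or abs(np.array(q)-q0).max()<best[0]): best=(abs(np.array(q)-q0).max(),down(t+k),np.round(q,2))
    return best
E
python3 - <<'E'
from h import *
clamp()
b=best(W(-110,-68,180),yaw); print(b)
movep(W(-110,-68,180),b[1])
movel(W(-110,-68,50),max_speed=120)
print("hit",movel(W(-110,-20,50),max_speed=50,guard=25),read_state()["eef_pos"],W(-110,-20,50),read_state()["ft_force"])
wait(.2); movel(W(-110,-50,50)); movel(W(-110,-50,200)); 
c=camera("top"); cv2.imwrite("pics/t1.png",cv2.resize(c["image"][190:350,320:520],None,fx=3,fy=3)); print(read_state()["time"])
s=camera("side"); cv2.imwrite("pics/s1.png",cv2.resize(s["image"][230:400,150:340],None,fx=3,fy=3))
E
```

```text
(np.float64(0.7155257438679181), array([[ 0.31945552,  0.94760127,  0.        ],
       [ 0.94760127, -0.31945552,  0.        ],
       [ 0.        ,  0.        , -1.        ]]), array([ 0.56,  0.35, -0.52,  2.08,  0.25,  0.77, -0.44]))
hit False [446.88418116 -73.94189812  49.98834143] [446.97474961 -73.71191872  50.        ] [ 0.35994418  0.40893068 -0.0833201 ]
7.025
```

View pics/s1.png

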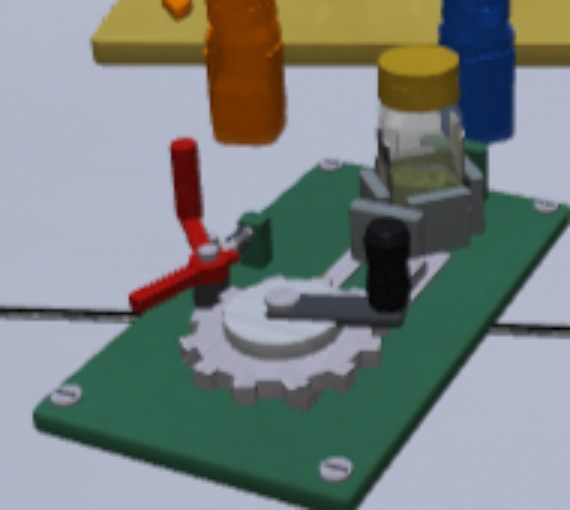

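The pawl is thrown off: the peg has swung to crop (185,170) and the nose points away from the wheel. Now the crank.

```bash
python3 - <<'E'
from h import *
K=lambda a,z,r=48:W(r*np.cos(np.radians(20)-a),-75+r*np.sin(np.radians(20)-a),z)
z=62
open_gripper()
b=best(K(0,150),np.radians(37)); print(b[0],b[2])
movep(K(0,150),b[1]); movel(K(0,z),max_speed=100); clamp()
s=read_state(); print("gap",s["finger_gap"],s["gripper_force"],s["ft_force"],s["time"])
t0=s["time"]
for a in np.linspace(0,1.92,13)[1:]:
    g=movel(K(a,z),max_speed=40,guard=40)
    s=read_state(); print(round(a,2),g,np.round(s["ft_force"],1),round(s["finger_gap"],1))
    if g: break
print(s["time"]-t0); wait(.3)
c=camera("top"); cv2.imwrite("pics/t2.png",cv2.resize(c["image"][190:350,320:520],None,fx=3,fy=3))
open_gripper(); movel(np.r_[s["eef_pos"][:2],190])
c=camera("side"); cv2.imwrite("pics/s2.png",cv2.resize(c["image"][230:400,150:340],None,fx=3,fy=3)); print(read_state()["time"],proj(c,[K(1.9,94),K(1.9,76)]))
E
```

```text
0.8651241886522152 [ 0.62  0.66 -0.67  1.71  0.49  0.94  0.41]
gap 17.77346735281241 58.290983063634485 [-3.35497682 -1.56890573  5.50628248] 10.3917
0.16 False [-3.9 -1.4  6.2] 17.8
0.32 False [-4.9 -1.4  8.1] 18.1
0.48 False [-6.9  0.9  6.8] 18.1
0.64 False [-5.5  1.5  7.3] 17.7
0.8 False [-5.1  2.   8. ] 18.2
0.96 False [-4.2  3.3  7.9] 17.6
1.12 False [-3.9  4.   8.4] 17.9
1.28 False [-3.4  5.9  8.1] 18.0
1.44 False [-2.   4.9  7.2] 18.2
1.6 False [-2.6  4.3  7.9] 18.1
1.76 False [-2.3  5.2  7.1] 17.7
1.92 False [2.9 3.8 3.2] 18.1
4.1
16.5583 [[224.10143976 321.2604666 ]
 [225.12931218 333.82504154]]
```

View pics/s2.png

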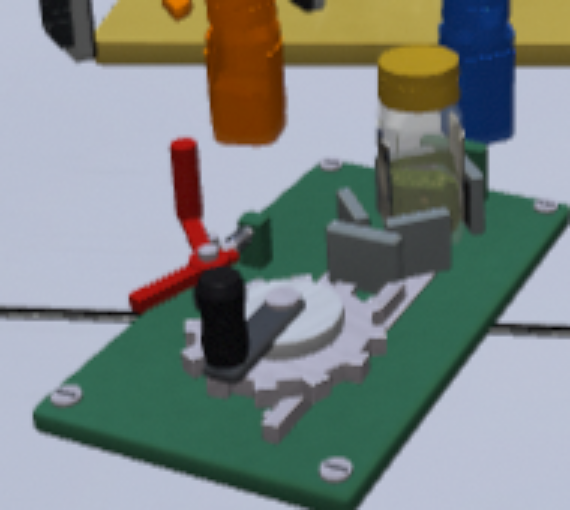

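The knob is at full-frame (223,321), where 1.9 rad predicts (224,321). The jaw is clear of the jar, the jar is still standing in place, and the pawl is off. Now the jar.

```bash
python3 - <<'E'
from h import *
J=lambda z:np.r_[579.8,-23.6,z]; B=lambda z:np.r_[515,340,z]
b=best(J(200),yaw); print(b[0],b[2]); R=b[1]
print("board ik",inverse_kinematics(B(220),R))
movep(J(200),R); print("down",movel(J(60),max_speed=100,guard=15)); clamp()
s=read_state(); print("gap",s["finger_gap"],s["gripper_force"],s["eef_pos"])
movel(J(220),max_speed=100); print("gap",read_state()["finger_gap"],read_state()["time"])
movel(B(220),max_speed=180)
c=camera("side"); t=camera("top")
cv2.imwrite("pics/s3.png",np.hstack([c["image"][100:420,100:450],t["image"][150:470,130:430]])); print(read_state()["time"])
E
```

```text
1.1795177424028465 [ 0.29  0.52 -0.5   1.73  0.3   0.96 -0.65]
board ik [-0.29228098  0.57468762 -0.57938953  1.61244395  0.34827735  1.05937997
 -1.29551732]
down False
gap 46.97254153883615 59.981482001021504 [580.13226853 -23.64971543  60.64872666]
gap 47.282341877686164 21.45
23.75
```

View pics/s3.png

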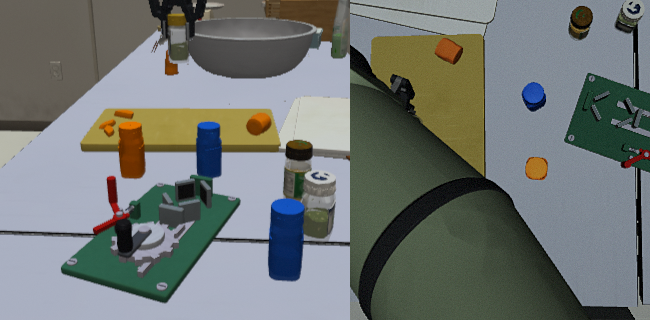

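The jar is held upright over the board (side crop (178,40)), and the clamp is unchanged. Lowering it now.

```bash
python3 - <<'E'
from h import *
B=lambda z:np.r_[515,340,z]
movel(B(80),max_speed=100); wait(.3)
print("touch",movel(B(64.5),max_speed=12,guard=4)); s=read_state(); print(s["eef_pos"],s["ft_force"])
wait(.3); open_gripper(); wait(.2); movel(B(240),max_speed=100)
movep([420,-330,300],np.array(read_state()["tool_rot"]))
c=camera("side"); t=camera("top")
cv2.imwrite("pics/s4.png",np.hstack([c["image"][100:420,100:450],t["image"][150:470,130:500]]))
g=biggest(mask(t,(18,150,60),(30,255,255),(150,190,262,340)))
print(proj(t,B(122)),proj(c,B(122)),read_state()["time"])
E
```

```text
touch True
[515.03209047 340.04157559  66.71206705] [-0.43328386 -1.21041092  8.04682376]
[[199.52701981 281.46593166]] [[279.90708665 183.53817732]] 31.9917
```

View pics/s4.png

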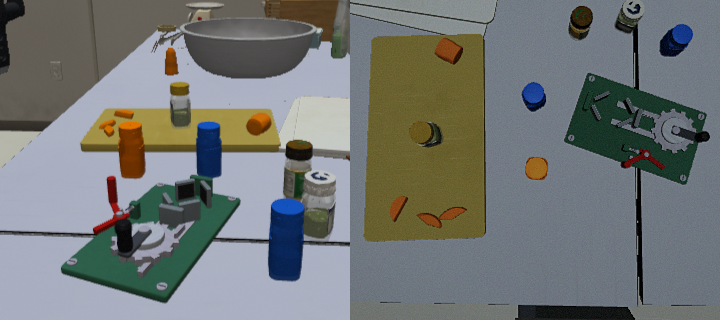

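The jar stands upright mid-board (side crop (180,105), top crop (423,133)). The pawl is off, the jaw is open and the bystanders have not moved.

```bash
python3 -c "
from workcell import *
print(finish_job())"
```

```text
the job is handed in; nothing more can be done
None
```

The job is handed in at about 32 s (limit 64 s): the pawl is off, the drum is at its stop with the jaw open, and the gold-capped jar stands upright mid-board with the bystanders unmoved in the last pictures; no verdict was returned.

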